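Hold the spring clip gaping around the record card's edge

ROBOT

A 6-joint arm with a two-finger parallel gripper is mounted at the origin on the work surface. World frame = base frame: x ahead of the robot, y to its left, z up, the work surface at z = 0. Lengths are in m, angles in rad, forces in N, time in s.
With the tool pointing down it reaches from about 0.3 to 0.875 m from the base axis. Payload 4.2 kg.
Tool frame: the origin (TCP) lies midway between the tips of the shut fingers; the grasp point (between the pads) lies 19 mm behind it; z points along the fingers, y is the direction in which the jaws open and shut (so a half turn about z gives the same grasp; the last joint's range is limited). The gripper opens to 85 mm and grips with 20 to 120 N. Pads are 22 mm wide; open, the fingers measure 114 mm over their backs; the gripper's body (76 mm by 85 mm) begins 54 mm behind the grasp point. The pads swing forward as they close: fully open they stand 13 mm farther back than shut.
Start: joints at [-1.145, 0.32, 1.565, -0, 1.257, -0.02], TCP at [0.248, -0.519, 0.231] pointing down, gripper open.
Joint ranges: [-3.11, 3.11], [-0.84, 2.01], [0.21, 2.61], [-1.34, 4.49], [0.05, 2.63], [-2.56, 2.56]. Speed limits (rad/s): [2.57, 2.57, 3.14, 3.14, 3.14, 3.14].

INTERFACE

Orientations are given as a 3x3 rotation matrix whose columns are the frame's x, y, z axes.
In Python, from bench import r gives the robot as it stands. The module is installed in compiled form; this text tells all that it offers.
- The arm moves only by the tool apply_moves, never from a script. Its argument "series" is a list of rows, each a list of 7 numbers: the shift along the tool's x, y, z in units of 0.04 m (1.0 is 0.04 m), then the turn, a rotation vector about the tool's x, y, z in units of 0.12 rad (1.0 is 0.12 rad), then the closure, from 0 (fully open) to 1 (shut). A call has 1 to 20 rows; each row shifts and turns the commanded pose from where the row before left it, along the tool's axes as they then stand; what a row does not reach is not made up. A row lasts 1/12 s, in which the tool goes at most 41.7 mm and 7.16 degrees, less where a joint would pass 70% of its speed; a pose out of reach is approached as far as the arm can. A call with a number of a shift or a turn outside -1 to 1 is refused whole. A call with a gripper value outside its range is refused whole. The fingers move at their own pace and stop on an object; "grip_force" is the grip in N (left out, the last holds). Time passes only in rows, so rows that do not move let the fingers close. It gives the time, the measured TCP pose, the force and the opening at its end, in the units of the state.
- r.state(): the state, without advancing time (a new reading comes with each control period).
- r.grab_frame(name): name is "scene" or "top"; returns a dict with "color" (480x640x3 uint8, blue, green, red), "range_z" (480x640 float32, m along the optical axis (not along the pixel's ray), 0 where there is no reading), "fovy" (degrees; the focal length in pixels is half the picture's height over the tangent of half this angle, whatever the lens; pixels are square), "cx", "cy" (the principal point, pixels), "R" (3x3) and "t" (3): a world point X has camera coordinates R X + t. Camera axes: x right, y down, z forward; pixel columns grow to the right and rows downward; lengths in m; the calibration is good to about 2 mm. A picture is of the moment at which its call begins.
- r.job_done(): hands the job in, once; it reports no verdict.
Trained networks look in the newest picture that a camera, given by its name, has taken for a name from the list of things; names that differ only in an ending like _2 or _b are one class to them, and where a whole thing is asked for, a point or a joint stands for the part that bears it (a point fixed in the world has none). Each returns a list of dicts, best first, with "p" (0 to 1); they miss things now and then, are a little off and sometimes report something else, mostly with a low value. They report only what shows in the picture. A call takes as long as a camera call. They do not tell look-alikes from the thing itself.
- r.boxes_of(query, camera): "centre" ([x, y, z] in m, in world coordinates, good to about 4 mm: the middle of the surface that is visible of it).
The state is a dict: "time_s": time; "joint_positions": joint angles; "qvel": joint speeds; "tau": joint torques, N m; "tool_pos": TCP position; "ee_rot": TCP orientation; "wrist_force": force on the tool from outside, world axes, zero at the start; "moment": the same for the moment, N m; "width": finger opening in m.
Only numpy, scipy, OpenCV 4.12 (cv2) and the standard library are available. Lean on these libraries where they do the work, as an engineer would, in place of code of your own. Each camera call takes 0.05 s, during which the arm holds its last target. There are 200 camera calls.

TASK

A batch tag has to be clipped to the taller of the two record cards. Pick up the large grey spring clip by its two handles, squeeze it wide open and, still level as it lay, bring it to the taller card so that the open jaws reach around the card's upright edge nearest the robot, about half-way up, with the card standing between the jaws and not touching them. Finish while holding it there wide open in the gripper, neither closing it on the card nor letting go, and do not shift the cards or the other things on the bench.

Things in the scene. Friction and masses are not known exactly. Their poses are not given: they have to be found in the camera images.
- clip_grip (a point): Spring clip lying on its side: grey plastic, two levers on a steel pin, 115 mm long, 28 mm high as it lies. Point midway between the handles, half-way up: grip here. x runs from handles to jaws, y across (squeeze along y), z up. Handles are flat plates 20 mm behind to 24 mm ahead of this point; at rest 50 mm over their outer faces here, 60 mm at the rear; fully squeezed parallel, 26 mm.
- clip_mouth (a point): Point on the clip's middle plane between the jaws, half-way up, 74 mm ahead of clip_grip and about 19 mm short of the open jaw tips; same axes as clip_grip. Fully open, the space between the jaws is about 23 mm wide here and 30 mm at the tips. The card's edge belongs at about this point.
- jaw_left (a joint): Opening angle of one jaw of the clip: 0 shut (at rest), 0.28 rad fully open, at a stop; the other jaw opens equally the other way. Squeezing the handles opens it: about 2.5 N on each handle starts it, 6 N holds it fully open against the spring; let go, it snaps shut. The clip weighs about 65 g.
- card_edge (a point): Taller record card: stiff, white, 110 mm wide, 3 mm thick, top at 150 mm, upright in a loose steel foot (60 mm along the card, 47 mm across, 22 mm high; 0.7 kg in all); the card overhangs the foot by 25 mm each side. Point on its upright edge nearest the robot, 85 mm above the bench, half-way up. x runs from this edge level along the card to the other edge, y square to its face, z up.
- short_edge (a point): The other record card, the same but with its top at 80 mm: not the one wanted. The point is on its upright edge nearest the robot, 50 mm above the bench; axes as for card_edge.
- pot: Small terracotta-coloured cup-shaped pot, 64 mm wide, 60 mm high, open at the top; origin at the centre of its underside. Leave alone.
- jar: Small jar with a lid, 52 mm wide, 65 mm high; origin at the centre of its underside. Leave alone.
- scoop: Flat steel scoop with a wooden handle, lying at the right; origin on the bench. Leave alone.
- peg_clip: Small wooden clothes peg, 60 mm long, 14 mm high, lying at the right: not the clip wanted. Leave alone.
- saucer: Loose green plastic saucer, 150 mm wide, 20 mm high, at the left; origin at the centre of its underside. Leave alone.
- tape: Brown disc of tape, 60 mm wide, 20 mm high, at the right; origin at the centre of its underside. Leave alone.
Not all that is in view belongs to the job. Of the things shaped like the part that bears clip_grip, the grey one is meant.

How it is judged:
By the outcome, as a careful person would: the job done as asked, in the order asked, and still so for the second after the job is handed in, while the arm keeps its last pose, push and grip.
It also fails if it takes over 38 s, if anything falls off the work surface, if the arm or the gripper's body presses on something with over 40 N, if the wrist force passes 120 N, or if a joint passes its speed limit or range.

## Working session

There is one attempt and no reset: what is moved stays moved. The work goes in short steps, Python scripts to look and compute and a tool call to move; the robot and the scene stay as the last step left them, time stands still between calls to the robot, and variables do not carry over. Pictures are saved under pics/ and viewed, about 8 in all and at most 12, crops included, and the job is handed in when it is done.

Besides the shell and the picture viewer there is one more tool, called after "Request:" by a JSON object that holds its "api" and its "payload", one argument or row to a line. apply_moves: Moves the arm, as the interface text tells. Shifts and turns lie within -1 to 1; 1 stands for 0.04 m of shift or 0.12 rad of turn. Its arguments: {"type":"object","properties":{"series":{"type":"array","items":{"type":"array","items":{"type":"number"}}},"grip_force":{"type":"number"}},"required":["series"]}

```bash
mkdir -p pics
cat > h.py <<'E'
import numpy as np, cv2
from bench import r
def grab(n):
    f=r.grab_frame(n); f['f']=240/np.tan(np.radians(f['fovy']/2)); return f
def cloud(f):
    z=f['range_z']; v,u=np.mgrid[:480,:640]
    c=np.stack([(u-f['cx'])/f['f']*z,(v-f['cy'])/f['f']*z,z],-1)
    return (c-f['t'])@f['R']
def pix(f,X):
    c=f['R']@np.array(X)+f['t']; return c[:2]/c[2]*f['f']+[f['cx'],f['cy']]
E
python3 - <<'E'
from h import *
for n in('scene','top'):
    f=grab(n); cv2.imwrite(f'pics/{n}0.png',f['color']); print(n,f['fovy'],-f['R'].T@f['t'],f['R'].round(2).tolist())
    for q in('clip_grip','clip_mouth','card_edge','short_edge','pot','jar','peg_clip','saucer','scoop','tape'):
        print(q,[(np.round(d['centre'],3).tolist(),round(d['p'],2)) for d in r.boxes_of(q,n)][:3])
print(r.state())
E
```

```text
scene 43.30027114897991 [ 1.41803374 -0.56474186  0.83754121] [[0.53, 0.85, 0.0], [0.49, -0.31, -0.81], [-0.69, 0.43, -0.58]]
clip_grip [([0.475, 0.023, 0.018], 0.69), ([0.344, 0.136, 0.02], 0.62), ([0.611, -0.338, 0.009], 0.35)]
clip_mouth [([0.346, 0.129, 0.021], 0.7), ([0.473, 0.022, 0.022], 0.58)]
card_edge [([0.677, 0.192, 0.07], 0.84)]
short_edge [([0.705, -0.205, 0.036], 0.97)]
pot [([0.714, 0.023, 0.038], 0.6)]
jar [([0.505, 0.28, 0.043], 0.85)]
peg_clip [([0.608, -0.34, 0.006], 0.62)]
saucer [([0.635, 0.416, 0.013], 0.9)]
scoop [([0.503, -0.301, -0.001], 0.68)]
tape [([0.649, -0.416, 0.016], 0.77)]
top 47.76811228780245 [ 0.37832507 -0.02698743  1.32342718] [[-0.0, -1.0, -0.03], [-0.99, 0.01, -0.12], [0.12, 0.03, -0.99]]
clip_grip [([0.48, 0.032, 0.03], 0.6), ([0.341, 0.145, 0.027], 0.59)]
clip_mouth [([0.476, 0.029, 0.03], 0.72), ([0.34, 0.141, 0.026], 0.68)]
card_edge [([0.672, 0.186, 0.067], 0.96)]
short_edge [([0.696, -0.194, 0.023], 0.75)]
pot [([0.715, 0.022, 0.027], 0.56)]
jar [([0.49, 0.285, 0.064], 0.92)]
peg_clip [([0.602, -0.337, 0.012], 0.49)]
saucer [([0.644, 0.
[... 294 characters left out ...]
06,
        1.25739995e+00, -2.00091512e-02]), 'qvel': array([ 1.49436051e-03,  8.38262753e-04,  1.01726970e-03, -6.11097208e-04,
        1.57552969e-03,  2.60103357e-05]), 'tau': array([-7.06855881e-04, -4.15423822e+01, -2.34427178e+01, -1.00497252e-04,
        1.90958240e-04,  3.39330953e-06]), 'tool_pos': array([ 0.24794448, -0.51882168,  0.23135544]), 'ee_rot': array([[ 9.02259591e-01,  4.31193259e-01,  5.90873319e-05],
       [ 4.31193263e-01, -9.02259584e-01, -1.16617970e-04],
       [ 3.02722894e-06,  1.30697741e-04, -9.99999991e-01]]), 'wrist_force': array([ 0.33987382, -0.31078175, -0.24965799]), 'moment': array([ 0.04767619, -0.01780799, -0.01856746]), 'width': 0.08534330856418315}
```

View pics/scene0.png

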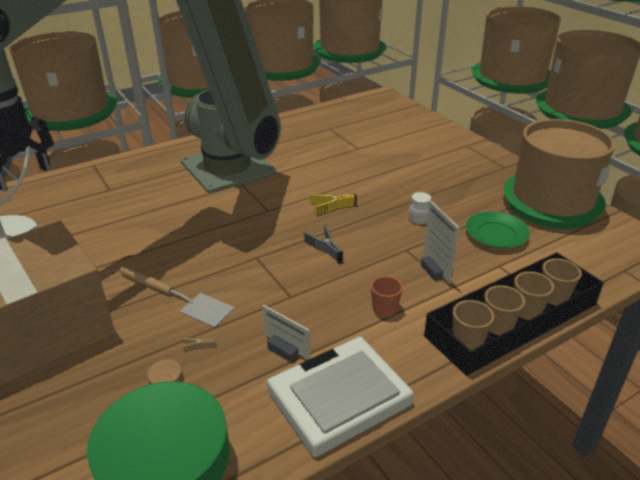

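View pics/top0.png

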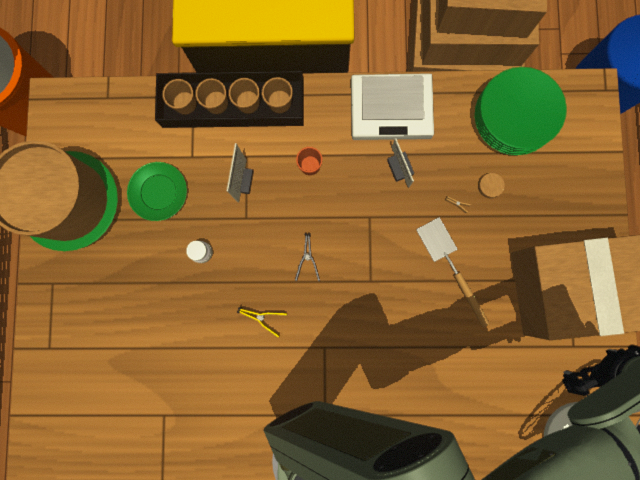

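The scene shows the grey clip at about (325,243) and the yellow decoy at (333,203). The tall card is at (440,243) and the short one at (287,330). In the top view the grey clip is at (307,257), with its handles toward the robot and its jaws pointing to +x. The tall card is at (237,172).

```bash
cat > m.py <<'E'
from h import *
def clip(c,col,box):
    m=(c[...,2]>.012)&(c[...,2]<.05)&(c[...,0]>box[0])&(c[...,0]<box[1])&(c[...,1]>box[2])&(c[...,1]<box[3]); return c[m],col[m]
P={}
for n in('top','scene'):
    f=grab(n); c=cloud(f); col=f['color'].astype(int)
    p,k=clip(c,col,(.38,.56,-.04,.10))
    t=p[p[:,2]>.02]
    print(n,'clip',len(t),'z95',np.percentile(t[:,2],[5,50,95]).round(4),'x',t[:,0].min().round(4),t[:,0].max().round(4))
    for x0 in np.arange(.40,.56,.01):
        s=t[(t[:,0]>=x0)&(t[:,0]<x0+.01)]
        if len(s): print('  x%.2f y %.4f..%.4f n%d'%(x0,s[:,1].min(),s[:,1].max(),len(s)))
    m=(c[...,2]>.04)&(c[...,2]<.17)&(c[...,0]>.58)&(c[...,0]<.78)&(c[...,1]>.10)&(c[...,1]<.28)
    q=c[m]
    print(' card',len(q),'zmax',q[:,2].max().round(4))
    for lo,hi in((.04,.08),(.08,.12),(.12,.16)):
        s=q[(q[:,2]>lo)&(q[:,2]<hi)]
        if len(s)<10: continue
        a=cv2.fitLine(s[:,:2].astype(np.float32),cv2.DIST_HUBER,0,.01,.01).ravel(); d=a[:2]*np.sign(a[0]); 
        u=(s[:,:2]-a[2:])@d; nn=(s[:,:2]-a[2:])@[-d[1],d[0]]
        e=a[2:]+d*np.percentile(u,.5); g=a[2:]+d*np.percentile(u,99.5)
        print('  z',lo,len(s),'dir deg',np.degrees(np.arctan2(d[1],d[0])).round(2),'near',e.round(4),'far',g.round(4),'len',np.ptp(u).round(4),'std',nn.std().round(4))
    # crop
    (a,b)=((205,130),(360,290)) if n=='top' else ((290,180),(480,300))
    cv2.imwrite(f'pics/{n}c.png',cv2.resize(f['color'][a[1]:b[1],a[0]:b[0]],None,fx=3.5,fy=3.5,interpolation=cv2.INTER_CUBIC))
E
python3 m.py
```

```text
top clip 208 z95 [0.0219 0.0272 0.0316] x 0.4194 0.5331
  x0.41 y 0.0035..0.0582 n3
  x0.42 y 0.0033..0.0606 n16
  x0.43 y 0.0057..0.0583 n15
  x0.44 y 0.0082..0.0538 n16
  x0.45 y 0.0105..0.0536 n18
  x0.46 y 0.0152..0.0487 n19
  x0.47 y 0.0200..0.0439 n32
  x0.48 y 0.0246..0.0393 n19
  x0.49 y 0.0246..0.0391 n14
  x0.50 y 0.0247..0.0368 n15
  x0.51 y 0.0269..0.0367 n15
  x0.52 y 0.0268..0.0368 n20
  x0.53 y 0.0246..0.0369 n6
 card 547 zmax 0.1543
  z 0.04 158 dir deg -9.32 near [0.6131 0.202 ] far [0.7212 0.1843] len 0.1103 std 0.0006
  z 0.08 183 dir deg -9.29 near [0.6126 0.2018] far [0.7212 0.1841] len 0.1114 std 0.0006
  z 0.12 206 dir deg -9.03 near [0.6135 0.2018] far [0.722  0.1845] len 0.111 std 0.001
scene clip 261 z95 [0.0208 0.0264 0.0299] x 0.42 0.5384
  x0.42 y 0.0039..0.0630 n13
  x0.43 y 0.0036..0.0593 n21
  x0.44 y 0.0080..0.0548 n22
  x0.45 y 0.0115..0.0537 n21
  x0.46 y 0.0122..0.0509 n24
  x0.47 y 0.0186..0.0445 n24
  x0.48 y 0.0229..0.0424 n28
  x0.49 y 0.0254..0.0426 n25
  x0.50 y 0.0255..0.0400 n20
  x0.51 y 0.0255..0.0375 n20
  x0.52 y 0.0270..0.0389 n16
  x0.53 y 0.0251..0.0405 n27
 card 1416 zmax 0.1523
  z 0.04 470 dir deg -9.3 near [0.6142 0.2041] far [0.7253 0.1859] len 0.1151 std 0.0013
  z 0.08 516 dir deg -9.18 near [0.6151 0.2037] far [0.7259 0.1858] len 0.1147 std 0.0013
  z 0.12 430 dir deg -9.36 near [0.6159 0.2039] far [0.7253 0.1858] len 0.1136 std 0.0015
```

View pics/topc.png

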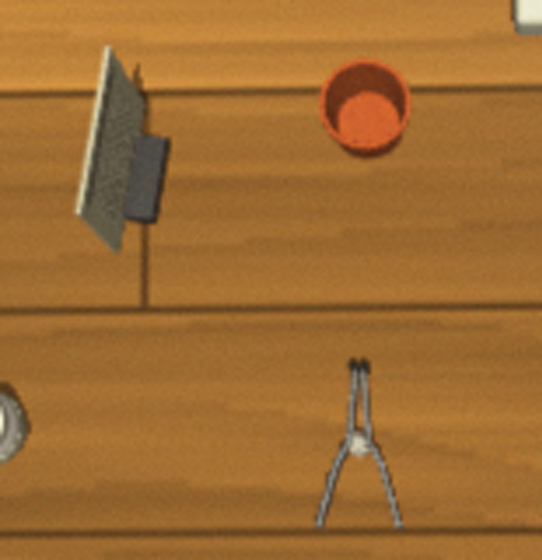

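Request:
{"api": "apply_moves", "payload": {
  "series": [
    [0.12,-0.25,0,0,0,0,0],
    [0.24,-0.5,0,0,0,0,0],
    [0.24,-0.5,0,0,0,0,0],
    [0.24,-0.5,0,0,0,0,0],
    [0.24,-0.5,0,0,0,0,0],
    [0.24,-0.5,0,0,0,0,0],
    [0.24,-0.5,0,0,0,0,0],
    [0.24,-0.5,0,0,0,0,0],
    [0.24,-0.5,0,0,0,0,0],
    [0.24,-0.5,0,0,0,0,0],
    [0,0,0,0,0,0.62,0],
    [0,0,0,0,0,0.62,0],
    [0,0,0,0,0,0.62,0],
    [0,0,0,0,0,0.62,0],
    [0,0,0,0,0,0.62,0],
    [0,0,0,0,0,0.62,0],
    [0,0,0,0,0,0,0],
    [0,0,0,0,0,0,0]
  ],
  "grip_force": 30
}}

```text
time_s: 2.7
tool_pos: [0.2481, -0.3075, 0.2314]
ee_rot: [[1.0, 0.001, 0.0], [0.001, -1.0, 0.0], [0.0, -0.0, -1.0]]
wrist_force: [0.3, -0.2, -0.2]
width: 0.0853
```

Request:
{"api": "apply_moves", "payload": {
  "series": [
    [0.17,-0.3,0.1,0,0,0,0],
    [0.34,-0.6,0.2,0,0,0,0],
    [0.34,-0.6,0.2,0,0,0,0],
    [0.34,-0.6,0.2,0,0,0,0],
    [0.34,-0.6,0.2,0,0,0,0],
    [0.34,-0.6,0.2,0,0,0,0],
    [0.34,-0.6,0.2,0,0,0,0],
    [0.34,-0.6,0.2,0,0,0,0],
    [0.34,-0.6,0.2,0,0,0,0],
    [0.34,-0.6,0.2,0,0,0,0],
    [0.34,-0.6,0.2,0,0,0,0],
    [0.34,-0.6,0.2,0,0,0,0],
    [0.34,-0.6,0.2,0,0,0,0],
    [0.34,-0.6,0.2,0,0,0,0],
    [0.21,-0.4,0.1,0,0,0,0],
    [0,0,0,0,0,0,0],
    [0,0,0,0,0,0,0]
  ]
}}

```text
time_s: 4.12
tool_pos: [0.4402, 0.0323, 0.1191]
ee_rot: [[1.0, 0.003, -0.001], [0.003, -1.0, -0.0], [-0.001, 0.0, -1.0]]
wrist_force: [-1.3, -0.7, 0.4]
width: 0.0856
```

Run:
```python
from h import *
s=r.state(); print(s['tool_pos'],s['joint_positions'].round(3))
f=grab('scene'); cv2.imwrite('pics/s1.png',cv2.resize(f['color'][120:320,200:470],None,fx=2.9,fy=2.9))
```

```text
[0.44019148 0.03226795 0.11905163] [ 0.047  0.224  2.021 -0.     0.898  1.616]
```

View pics/s1.png

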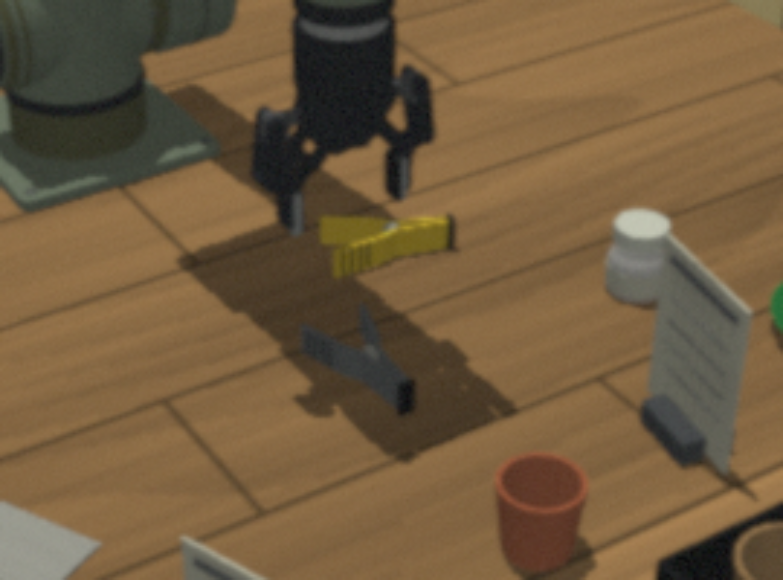

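The open gripper hangs over the grey clip, with the fingers either side of it (crop: clip at (355,360), fingers at (290,200) and (400,180)). I'll descend now.

Request:
{"api": "apply_moves", "payload": {
  "series": [
    [0,0,0.3,0,0,0,0],
    [0,0,0.5,0,0,0,0],
    [0,0,0.5,0,0,0,0],
    [0,0,0.5,0,0,0,0],
    [0,0,0.5,0,0,0,0],
    [0,0,0.3,0,0,0,0],
    [0,0,0.22,0,0,0,0],
    [0,0,0,0,0,0,0],
    [0,0,0,0,0,0,0]
  ]
}}

```text
time_s: 4.92
tool_pos: [0.4404, 0.0312, 0.0068]
ee_rot: [[1.0, -0.001, 0.0], [-0.001, -1.0, -0.0], [0.0, 0.0, -1.0]]
wrist_force: [-1.0, 0.9, -0.2]
width: 0.0853
```

Request:
{"api": "apply_moves", "payload": {
  "series": [
    [0,0,0,0,0,0,0.2],
    [0,0,0,0,0,0,0.3],
    [0,0,0,0,0,0,0.4],
    [0,0,0,0,0,0,0.5],
    [0,0,0,0,0,0,0.6],
    [0,0,0,0,0,0,0.7],
    [0,0,0,0,0,0,0.8],
    [0,0,0,0,0,0,0.9],
    [0,0,0,0,0,0,1],
    [0,0,0,0,0,0,1],
    [0,0,0,0,0,0,1],
    [0,0,0,0,0,0,1],
    [0,0,0,0,0,0,1],
    [0,0,0,0,0,0,1],
    [0,0,0,0,0,0,1],
    [0,0,0,0,0,0,1]
  ]
}}

```text
time_s: 6.25
tool_pos: [0.4411, 0.0316, 0.0077]
ee_rot: [[1.0, 0.0, 0.002], [0.0, -1.0, -0.0], [0.002, 0.0, -1.0]]
wrist_force: [-1.6, -1.4, 10.6]
width: 0.0242
```

Request:
{"api": "apply_moves", "payload": {
  "series": [
    [0,0,-0.1,0,0,0,1],
    [0,0,-0.25,0,0,0,1],
    [0,0,-0.35,0,0,0,1],
    [0,0,-0.35,0,0,0,1],
    [0,0,-0.35,0,0,0,1],
    [0,0,-0.35,0,0,0,1],
    [0,0,-0.2,0,0,0,1],
    [0,0,-0.1,0,0,0,1],
    [0,0,0,0,0,0,1],
    [0,0,0,0,0,0,1]
  ]
}}

```text
time_s: 7.08
tool_pos: [0.4402, 0.0318, 0.0882]
ee_rot: [[1.0, -0.001, -0.001], [-0.001, -1.0, -0.0], [-0.001, 0.0, -1.0]]
wrist_force: [-0.3, -0.9, -0.1]
width: 0.0239
```

```bash
cat > look.py <<'E'
import sys
from h import *
s=r.state(); T=s['tool_pos']; R=s['ee_rot']
print(T.round(4),s['joint_positions'].round(3),s['wrist_force'].round(2),s['width'])
ims=[]
for n in('scene','top'):
    f=grab(n); c=(cloud(f)-T)@R; col=f['color'].astype(int)
    u,v=pix(f,T+.05*R[:,0]).astype(int); w,h=(70,60)
    ims.append(cv2.resize(f['color'][max(v-h,0):v+h,u-w:u+w],(400,343),interpolation=cv2.INTER_CUBIC))
    m=(c[...,0]>-.05)&(c[...,0]<.12)&(abs(c[...,1])<.05)&(c[...,2]>-.04)&(c[...,2]<.04)
    p=c[m]
    print(n,'x',np.ptp(p[:,0]).round(3),p[:,0].max().round(4))
    for x0 in np.arange(-.03,.11,.01):
        q=p[(p[:,0]>=x0)&(p[:,0]<x0+.01)]
        if len(q): print('  x%.2f n%d y %.4f..%.4f z %.4f..%.4f'%(x0,len(q),q[:,1].min(),q[:,1].max(),q[:,2].min(),q[:,2].max()))
cv2.imwrite(f'pics/{sys.argv[1]}.png',np.hstack(ims))
E
python3 look.py g1
```

```text
[0.4402 0.0318 0.0882] [ 0.046  0.266  2.062 -0.     0.814  1.618] [-0.35 -0.89 -0.06] 0.023880136285243516
scene x 0.119 0.0982
  x-0.03 n3 y -0.0139..-0.0137 z -0.0115..0.0024
  x-0.02 n23 y -0.0184..-0.0095 z -0.0352..-0.0002
  x-0.01 n51 y -0.0189..0.0239 z -0.0383..0.0113
  x0.00 n137 y -0.0298..0.0248 z -0.0399..0.0076
  x0.01 n98 y -0.0241..0.0238 z -0.0400..0.0062
  x0.02 n44 y -0.0150..0.0126 z -0.0224..0.0067
  x0.03 n41 y -0.0122..0.0099 z -0.0210..0.0068
  x0.04 n71 y -0.0125..0.0089 z -0.0220..0.0054
  x0.05 n55 y -0.0150..0.0099 z -0.0226..0.0088
  x0.06 n62 y -0.0172..0.0132 z -0.0208..0.0090
  x0.07 n60 y -0.0190..0.0159 z -0.0214..0.0093
  x0.08 n52 y -0.0222..0.0189 z -0.0219..0.0078
  x0.09 n69 y -0.0246..0.0216 z -0.0215..0.0087
top x 0.019 0.0922
  x0.07 n15 y -0.0169..0.0170 z -0.0223..0.0065
  x0.08 n27 y -0.0213..0.0218 z -0.0235..-0.0031
  x0.09 n6 y -0.0214..0.0195 z -0.0205..0.0049
```

View pics/g1.png

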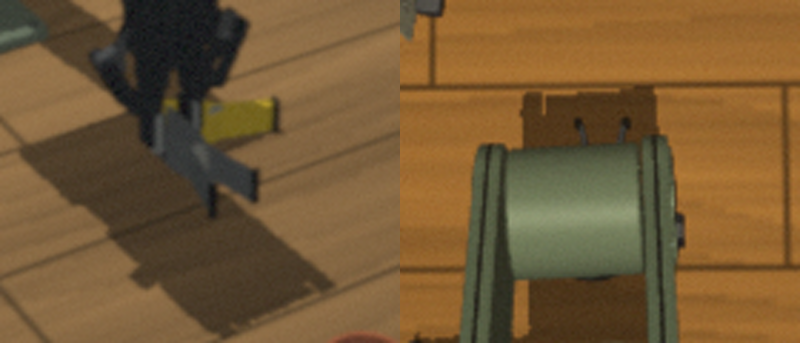

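The clip is held wide open and level. In the left half the jaws are spread at (210,190)–(255,185), and in the right half the tips are at (578,122) and (627,122). The handles are fully squeezed at 24 mm. Next I'll turn it to the card's direction and move to 50 mm short of the edge.

Request:
{"api": "apply_moves", "payload": {
  "series": [
    [0,0,0,0,0,0.2,1],
    [0,0,0,0,0,0.4,1],
    [0,0,0,0,0,0.4,1],
    [0,0,0,0,0,0.35,1],
    [0.05,-0.2,0,0,0,0,1],
    [0.05,-0.49,0,0,0,0,1],
    [0.05,-0.49,0,0,0,0,1],
    [0.05,-0.49,0,0,0,0,1],
    [0.05,-0.49,0,0,0,0,1],
    [0.05,-0.49,0,0,0,0,1],
    [0.05,-0.49,0,0,0,0,1],
    [0.05,-0.49,0,0,0,0,1],
    [0.05,-0.49,0,0,0,0,1],
    [0.05,-0.49,0,0,0,0,1],
    [0,-0.33,0.1,0,0,0,1],
    [0,0,0.17,0,0,0,1],
    [0,0,0,0,0,0,1],
    [0,0,0,0,0,0,1]
  ]
}}

```text
time_s: 8.68
tool_pos: [0.4911, 0.2228, 0.0766]
ee_rot: [[0.987, -0.162, -0.003], [-0.162, -0.987, -0.002], [-0.002, 0.002, -1.0]]
wrist_force: [-0.3, -0.0, -0.7]
width: 0.0238
```

```bash
cat > rel.py <<'E'
import sys
from h import *
s=r.state(); T=s['tool_pos']; R=s['ee_rot']
print(T.round(4),R[:,0].round(4),s['joint_positions'].round(3),s['wrist_force'].round(2),s['width'])
ims=[]
for n in('scene','top'):
    f=grab(n); w=cloud(f); c=(w-T)@R
    u,v=pix(f,T+.09*R[:,0]).astype(int)
    ims.append(cv2.resize(f['color'][v-60:v+60,u-70:u+70],(400,343),interpolation=cv2.INTER_CUBIC))
    # card in tool frame: by height
    m=(w[...,2]>.04)&(w[...,2]<.149)&(c[...,0]>.05)&(c[...,0]<.26)&(abs(c[...,1])<.04)
    hi=c[m&(w[...,2]>.105)]; lo=c[m&(w[...,2]<.065)]
    for k,q in(('hi',hi),('lo',lo)):
        q=q[q[:,0]>.06]
        if len(q)>10:
            a=np.polyfit(q[:,0],q[:,1],1); print(n,'card',k,len(q),'x',np.percentile(q[:,0],[.5,99.5]).round(4),'slope',a[0].round(4),'y@edge',np.polyval(a,q[:,0].min()).round(4))
    m=(c[...,2]>-.03)&(c[...,2]<.012)&(abs(c[...,1])<.035)
    for x0 in np.arange(.05,.10,.01):
        q=c[m&(c[...,0]>=x0)&(c[...,0]<x0+.01)]
        if len(q): print('  ',n,'x%.2f n%d y %s z %.4f..%.4f'%(x0,len(q),np.percentile(q[:,1],[1,15,50,85,99]).round(4),q[:,2].min(),q[:,2].max()))
cv2.imwrite(f'pics/{sys.argv[1]}.png',np.hstack(ims))
E
python3 rel.py p1
```

```text
[0.4911 0.2228 0.0766] [ 0.9868 -0.1616 -0.0024] [ 4.050e-01  4.120e-01  1.857e+00 -1.000e-03  8.750e-01  2.138e+00] [-0.28 -0.03 -0.75] 0.023816624411175
scene card hi 598 x [0.1259 0.237 ] slope 0.0004 y@edge -0.0012
scene card lo 286 x [0.1266 0.2381] slope 0.0031 y@edge -0.0015
   scene x0.05 n60 y [-0.0153 -0.0124 -0.009   0.0092  0.0111] z -0.0224..0.0082
   scene x0.06 n51 y [-0.0168 -0.0146 -0.0112  0.011   0.0132] z -0.0211..0.0086
   scene x0.07 n58 y [-0.0194 -0.0154 -0.0117  0.0135  0.0153] z -0.0219..0.0106
   scene x0.08 n47 y [-0.0203 -0.0183 -0.016   0.0133  0.0185] z -0.0211..0.0101
   scene x0.09 n70 y [-0.0234 -0.0197 -0.0134  0.019   0.0216] z -0.0219..0.0106
top card hi 226 x [0.1239 0.2328] slope 0.0006 y@edge 0.0008
top card lo 102 x [0.1241 0.2329] slope 0.0016 y@edge 0.0007
   top x0.05 n33 y [-0.0106 -0.0087  0.0092  0.0119  0.0125] z -0.0198..0.0086
   top x0.06 n35 y [-0.0149 -0.0113  0.0115  0.0138  0.0148] z -0.0245..0.0086
   top x0.07 n37 y [-0.0168 -0.0138  0.0129  0.016   0.0176] z -0.0259..0.0079
   top x0.08 n40 y [-0.0203 -0.0166  0.0155  0.0198  0.0221] z -0.0254..0.0085
   top x0.09 n10 y [-0.0195 -0.0179  0.0003  0.0214  0.0225] z -0.0218..0.0037
```

View pics/p1.png

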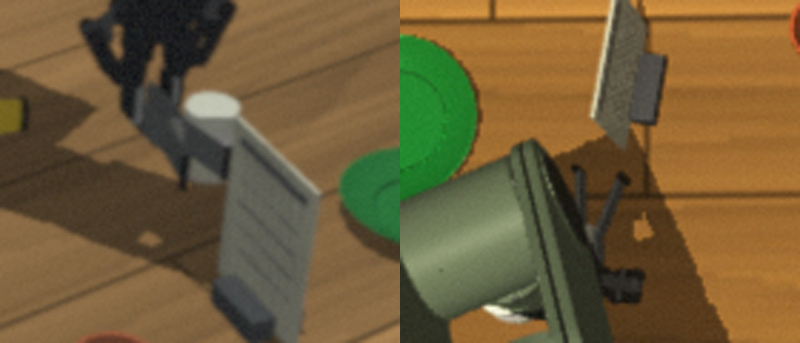

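The card and the jaws line up to about 1 mm, and the gap to the edge is clear. I'll advance 51 mm slowly.

Request:
{"api": "apply_moves", "payload": {
  "series": [
    [0.05,-0.02,0,0,0,0,1],
    [0.1,0,0,0,0,0,1],
    [0.15,0,0,0,0,0,1],
    [0.15,0,0,0,0,0,1],
    [0.15,0,0,0,0,0,1],
    [0.15,0,0,0,0,0,1],
    [0.15,0,0,0,0,0,1],
    [0.15,0,0,0,0,0,1],
    [0.12,0,0,0,0,0,1],
    [0.07,0,0,0,0,0,1],
    [0.03,0,0,0,0,0,1],
    [0,0,0,0,0,0,1],
    [0,0,0,0,0,0,1],
    [0,0,0,0,0,0,1]
  ]
}}

```text
time_s: 9.95
tool_pos: [0.5422, 0.2161, 0.0777]
ee_rot: [[0.987, -0.162, -0.0], [-0.162, -0.987, -0.0], [-0.0, 0.0, -1.0]]
wrist_force: [-0.3, 0.3, -0.8]
width: 0.0242
```

```bash
python3 rel.py p2
```

```text
[0.5422 0.2161 0.0777] [ 9.868e-01 -1.618e-01 -3.000e-04] [ 0.36   0.468  1.753 -0.     0.921  2.093] [-0.26  0.32 -0.84] 0.02417271839480204
scene card hi 575 x [0.0745 0.1858] slope 0.0015 y@edge 0.0003
scene card lo 297 x [0.0746 0.1851] slope -0.0017 y@edge 0.0003
   scene x0.05 n46 y [-0.0129 -0.0115 -0.0076  0.0093  0.0114] z -0.0204..0.0072
   scene x0.06 n21 y [0.0086 0.0094 0.0111 0.0122 0.0127] z -0.0218..0.0085
   scene x0.07 n54 y [-0.002  -0.0007  0.0017  0.0136  0.0153] z -0.0287..0.0116
   scene x0.08 n53 y [-0.0023 -0.001   0.0006  0.0151  0.0187] z -0.0289..0.0116
   scene x0.09 n74 y [-0.0015 -0.0002  0.0024  0.0194  0.0216] z -0.0285..0.0120
top card hi 230 x [0.0726 0.1818] slope 0.001 y@edge 0.0023
top card lo 90 x [0.0737 0.1821] slope -0.0019 y@edge 0.0027
   top x0.05 n20 y [0.0081 0.0095 0.012  0.0126 0.0128] z -0.0216..0.0064
   top x0.06 n20 y [-0.0064  0.0118  0.0135  0.0151  0.0163] z -0.0226..0.0060
   top x0.07 n41 y [-0.0141 -0.012   0.0032  0.0163  0.0174] z -0.0280..0.0093
   top x0.08 n52 y [-0.0201 -0.0157  0.0028  0.0184  0.0217] z -0.0290..0.0075
   top x0.09 n24 y [-0.0217  0.0015  0.0028  0.0104  0.0215] z -0.0283..0.0111
```

View pics/p2.png

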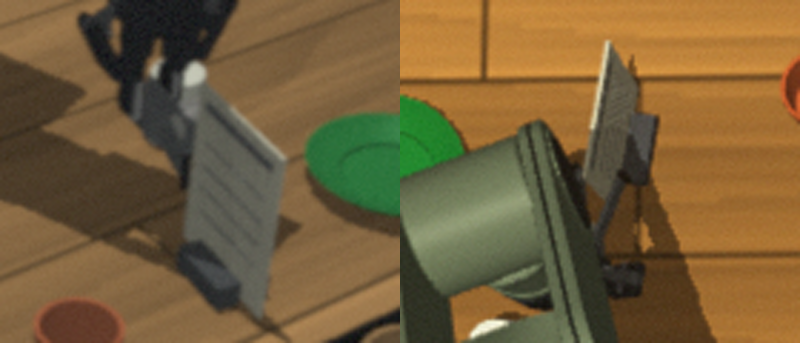

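```bash
python3 -c "
from bench import r
print(r.job_done()); s=r.state(); print(s['time_s'],s['tool_pos'],s['width'],s['wrist_force'])"
```

```text
the job is handed in; nothing more can be done
None
the job is handed in; nothing more can be done
```

I picked up the grey clip by its handles and squeezed it fully open. It is now held level around the near edge of the taller card, and I handed the job in at about 10 s.

Last checks before handing in:
- **Card edge:** 73.6 mm ahead of the grip point, where the clip's mouth is at 74 mm.
- **Height:** the clip's mid-height is about 85 mm above the bench.
- **Clearance:** the card is within about 1 mm of the middle of the jaws, leaving roughly 10 mm on each side. Its direction matches the clip's to within about 0.1°.
- **Contact:** the wrist force was under 1 N, and the card's measured position was unchanged within the camera error.

**Discrepancies and limits:**
- The finger opening read 24 mm instead of the expected 26 mm. The measured jaw spread still fitted a fully open clip.
- While squeezing, the wrist showed about 11 N upward, probably from the fingertips touching the bench. It went away on lifting.
- The two cameras disagreed by about 2 mm, within their calibration, so I used measurements relative to each camera.
- In the final pictures the far jaw is hidden behind the card in the scene view and mostly hidden by the arm in the top view. Its position rests on the earlier views and a few depth points.
- The state could not be read after handing in.

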